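# Slide a polished coupon under the spring clip of a specimen holder

### The arm

A 6-joint arm with a two-finger parallel gripper is mounted at the origin on the work surface. World frame = base frame: x ahead of the robot, y to its left, z up, the work surface at z = 0. Lengths are in m, angles in rad, forces in N, time in s.
With the tool pointing down it reaches from about 0.325 to 0.85 m from the base axis. Payload 4.4 kg.
Tool frame: the origin (TCP) lies between the finger pads; the fingertips stand env.finger_overhang ahead of it and the grasp point (between the pads) lies 8 mm behind it (env.finger_overhang is the distance from the TCP to the fingertips, in m); z points along the fingers, y is the line along which they close (so a half turn about z gives the same grasp; the last joint's range is limited). The gripper opens to 94 mm and grips with 3 to 60 N. Pads are 16 mm wide; open, the fingers measure 119 mm over their backs; the gripper's body (75 mm by 177 mm) begins 78 mm behind the grasp point.
Start: joints at [-1.478, 0.207, 1.542, -0, 1.393, -0.15], TCP at [0.138, -0.558, 0.216] pointing down, gripper open.
Joint ranges: [-2.73, 2.73], [-0.86, 2.22], [0.23, 2.46], [-1.11, 4.25], [0.08, 2.63], [-2.82, 2.82]. Speed limits (rad/s): [2.79, 2.79, 3.14, 3.14, 3.14, 3.14].

### API

Orientations are given as a 3x3 rotation matrix whose columns are the frame's x, y, z axes.
In Python, from workcell import env, eyes gives the robot as it stands. The module is installed in compiled form; this text tells all that it offers.
- The arm moves only by the tool apply_moves, never from a script. Its argument "steps" is a list of rows, each a list of 3 entries, a list of its own where there are three numbers: the finger opening in mm, from 0 to 94, then the shift along the tool's x, y, z in mm, then the turn, a rotation vector about the tool's x, y, z in rad. In form: [[grip, [dx, dy, dz], [wx, wy, wz]], ...]. A call has 1 to 12 rows; each row is the pose to reach, as a shift and turn from the pose commanded when the call began, along the tool's axes at that moment; what a row does not reach only later rows make up. A row lasts 1/10 s, in which the tool goes at most 50 mm and 8.59 degrees, less where a joint would pass 70% of its speed; a pose out of reach is approached as far as the arm can. A call with a gripper value outside its range is refused whole. The fingers move at their own pace and stop on an object; "newtons" is the grip in N (left out, the last holds). Time passes only in rows, so rows that repeat a pose let the fingers close. It gives the time, the measured TCP pose, the force, the opening and the grip force at its end, in the units of the state.
- env.get_obs(): the state, without advancing time (a new reading comes with each control period).
- eyes.camera(name): name is "scene" or "top"; returns a dict with "color" (384x512x3 uint8, red, green, blue), "fov_y" (degrees; the focal length in pixels is half the picture's height over the tangent of half this angle, whatever the lens; pixels are square), "cx", "cy" (the principal point, pixels), "T" (4x4, takes a point from camera to world coordinates). Camera axes: x right, y up, looking along -z (the intrinsics and any distortion apply to the point x, -y, -z); pixel columns grow to the right and rows downward; lengths in m; the calibration is good to about 2 mm. A picture is of the moment at which its call begins. There is no depth.
- env.sign_off(): hands the job in; it is judged then, once.
The state is a dict: "time_s": time; "joint_positions": joint angles; "qvel": joint speeds; "tau": joint torques, N m; "eef_pos": TCP position; "orientation": TCP orientation; "force": force on the tool from outside, world axes, zero at the start; "moment": the same for the moment, N m; "width": opening from 0.0 (shut) to 1.0 (fully open); "grasp_force": force on a finger pad.
Only numpy, scipy, OpenCV 4.12 (cv2) and the standard library are available. Lean on these libraries where they do the work, as an engineer would, in place of code of your own. Each camera call takes 0.05 s, during which the arm holds its last target. There are 200 camera calls.

### The job

Load the steel coupon into the specimen holder: press the clip's red tail down with one fingertip, and while it stays down push the coupon along its channel with the other fingertip, under the raised jaw, until it is fully home against the end stop; then let go so that the clip closes on it. Do not lift or tip the coupon, do not let the clip down on its polished face before it is home, and leave the other things alone.

Things in the scene. Friction and masses are not known exactly. Their poses are not given: they have to be found in the camera images.
- holder: Fixed specimen holder: dark steel deck, top 22 mm above the table, spanning x -140 to +70, y -110 to +45 mm. Origin: on the table, under the coupon's home. A channel runs along x at y = 0 between two brass rails (2 mm above the deck, inner faces y = +-15.2, x -85 to +20). The coupon is pushed along +x.
- seat (a point): Home of the coupon's origin: on the deck, holder x = y = 0, axes as the holder's. The brass end stop, 5 mm high above the deck, has its face 20 mm further on (+x).
- coupon: Bright steel coupon lying flat in the channel: 40 mm (its x, along the channel) x 28 mm x 8 mm thick, about 70 g. Origin: centre of its underside. It starts 36 to 48 mm before home (holder x -48 to -36), its leading edge before the clip's jaw. Home: origin at the seat, leading edge on the end stop.
- clip (a joint): Spring clip angle, rad: 0 shut (jaw 3 mm above the deck, so it blocks the coupon), 0.36 tail fully down. Pressing the tail raises the jaw: it clears the coupon above 0.20, by 2.5 mm at 0.30. It springs back; the tail takes about 2 N to start, 6 N at 0.30. Shut on the coupon it reads 0.19.
- clip_tail (a point): Mid-top of the clip's red tail pad, 92 mm along holder x (-104 to -12) by 24 mm (y 48 to 72), beyond the deck's edge. Shut: at holder x -58, y 60, 35 mm above the table, pad sloping 0.3 rad up outwards. At clip 0.30: level, 26 mm above the table, 4 mm below the coupon's top: two level fingertips can hold it and push. A finger may slide along it; it bottoms at 24 mm.
- clip_hinge (a point): Middle of the clip's steel hinge bar, 7 mm thick (10 mm over its coils), along holder x from -100 to +14 at holder y = 30, 32 mm above the table. It runs between the channel and the tail, held by aluminium lugs 8 mm wide at x -104 and +18, tops 37 mm above the table.
- clip_jaw (a point): Underside of the clip's steel jaw, a round nose 20 mm long along holder x (-10 to +10) at holder y = 4; 3 mm above the deck when shut. A steel plate 18 mm wide joins it to the hinge bar.
- mount_black: The black round specimen mount (25 mm across, 18 mm high) standing on the holder's deck; leave it alone. Origin: on the axis of its underside.
- mount_green: Green round specimen mount (25 mm across, 18 mm high) on the table near the holder; leave it alone. Origin: on the axis of its underside.
- bottle: Small bottle with a blue cap, 48 mm across, 110 mm high, on the table near the holder; leave it alone. Origin: on the axis of its underside.
- loupe: Black and silver magnifier, 38 mm across, 33 mm high, on the table near the holder; leave it alone. Origin: on the axis of its underside.
- dish: White shallow dish, 90 mm across; leave it alone. Origin: on the axis of its underside.
- mouse: White computer mouse, 105 x 60 mm, 31 mm high; leave it alone. Origin: middle of its underside.
- brush: Brush with a wooden handle, 160 mm long, lying; leave it alone. Origin: middle of its underside.

How it is judged:
By the outcome, as a careful person would: the job done as asked, in the order asked, and still so for the second after the job is handed in, with the robot touching nothing.
It also fails if it takes over 48 s, if anything falls off the work surface, if the arm or the gripper's body presses on something with over 40 N, if the wrist force passes 120 N, or if a joint passes its speed limit or range.

## Working session

There is one attempt and no reset: what is moved stays moved. The work goes in short steps, Python scripts to look and compute and a tool call to move; the robot and the scene stay as the last step left them, time stands still between calls to the robot, and variables do not carry over. Pictures are saved under pics/ and viewed, at most 10 in all, crops included, and the job is handed in when it is done.

Besides the shell and the picture viewer there is one more tool, called after "Request:" by a JSON object that holds its "op" and its "data", one argument or row to a line. apply_moves: Moves the arm, as the interface text tells. Its arguments: {"type":"object","properties":{"steps":{"type":"array","items":{"type":"array"}},"newtons":{"type":"number"}},"required":["steps"]}

```bash
mkdir -p pics; python3 - <<'E'
from workcell import env, eyes
import cv2,numpy as np,pickle
d={}
for n in("scene","top"):
    c=eyes.camera(n); d[n]=c; cv2.imwrite(f"pics/{n}0.png",cv2.resize(c["color"][:,:,::-1],(768,576),interpolation=cv2.INTER_CUBIC))
    print(n,{k:v for k,v in c.items() if k!="color"})
pickle.dump(d,open("c0.pkl","wb"))
print(env.finger_overhang,env.get_obs())
E
```

```text
scene {'fov_y': 47.01015171986049, 'cx': 261.84505111346937, 'cy': 191.7469435590907, 'T': array([[-0.52696827, -0.54167221,  0.65490126,  1.41120062],
       [ 0.84986221, -0.33021484,  0.41072179,  0.55753343],
       [-0.00621847,  0.77301318,  0.63435948,  0.85624947],
       [ 0.        ,  0.        ,  0.        ,  1.        ]])}
top {'fov_y': 43.24260749572898, 'cx': 244.47954482074482, 'cy': 184.9761127283138, 'T': array([[-3.47887343e-03,  9.84598505e-01, -1.74796113e-01,
         2.72956344e-01],
       [-9.99916688e-01, -1.25223640e-03,  1.28471593e-02,
         2.36212236e-02],
       [ 1.24304078e-02,  1.74826244e-01,  9.84520832e-01,
         1.61739839e+00],
       [ 0.00000000e+00,  0.00000000e+00,  0.00000000e+00,
         1.00000000e+00]])}
0.011 {'time_s': 0.1, 'joint_positions': array([-1.47848307e+00,  2.07330757e-01,  1.54278291e+00, -1.94322882e-05,
        1.39352650e+00, -1.50496894e-01]), 'qvel': array([-0.00097199, -0.00148692, -0.003342  , -0.00021747,  0.00059283,
       -0.0017305 ]), 'tau': array([ 1.51919321e-04, -3.71863675e+01, -2.82292092e+01,  7.00556324e-02,
        3.11531906e-02, -5.77045125e-05]), 'eef_pos': array([ 0.13816676, -0.5574264 ,  0.21542257]), 'orientation': array([[ 9.70665362e-01,  2.40434425e-01, -2.07790749e-04],
       [ 2.40434342e-01, -9.70663267e-01,  2.03703366e-03],
       [ 2.88078170e-04, -2.02723805e-03, -9.99997904e-01]]), 'force': array([-0.75006547, -0.33683579, -0.8477184 ]), 'moment': array([-0.0420396 ,  0.01631594,  0.03063978]), 'grasp_force': 0.0, 'width': 0.9987231506400799}
```

View pics/top0.png

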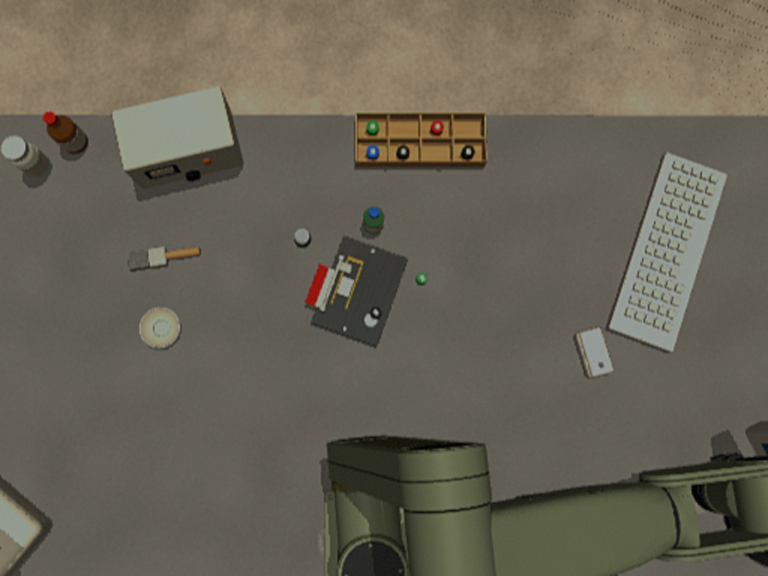

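View pics/scene0.png

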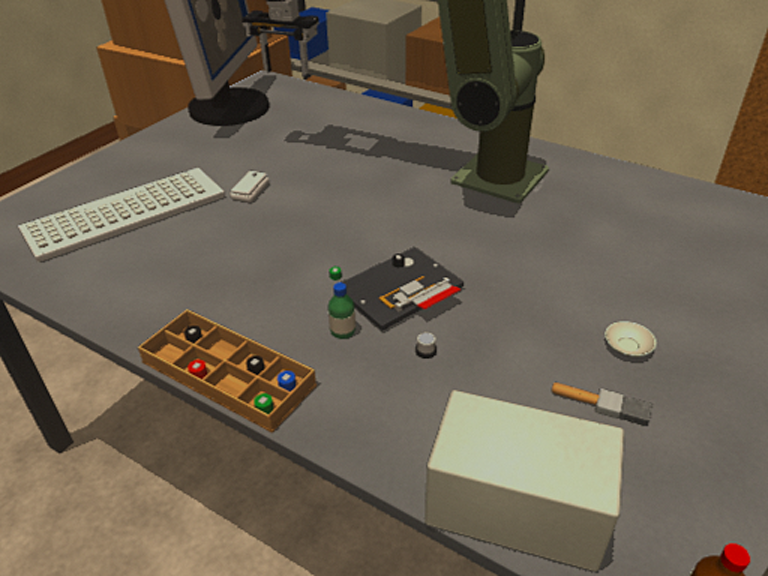

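The top view shows the holder near (355,290), with the red tail on its left side, the coupon at about (345,287) and the black mount at (375,313). The green mount is at (421,279), the bottle at (373,218) and the loupe at (302,237). Next, an enlarged crop.

```bash
cat > h.py <<'E'
import cv2,numpy as np
def K(c):
    f=192/np.tan(np.radians(c["fov_y"]/2)); return f
def ray(c,u,v,z):
    f=K(c); d=c["T"][:3,:3]@np.array([(u-c["cx"])/f,-(v-c["cy"])/f,-1]); o=c["T"][:3,3]
    return o+d*(z-o[2])/d[2]
def proj(c,p):
    q=c["T"][:3,:3].T@(np.atleast_2d(p)-c["T"][:3,3]).T; f=K(c)
    return np.c_[c["cx"]+f*q[0]/-q[2],c["cy"]-f*q[1]/-q[2]]
E
python3 - <<'E'
import pickle,cv2,numpy as np
d=pickle.load(open("c0.pkl","rb"))
t=d["top"]["color"][152:236,190:302,::-1]; s=d["scene"]["color"][160:224,216:316,::-1]
cv2.imwrite("pics/tc.png",cv2.resize(t,None,fx=7,fy=7,interpolation=cv2.INTER_CUBIC))
cv2.imwrite("pics/sc.png",cv2.resize(s,None,fx=8,fy=8,interpolation=cv2.INTER_CUBIC))
E
```

```text
(no output)
```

View pics/tc.png

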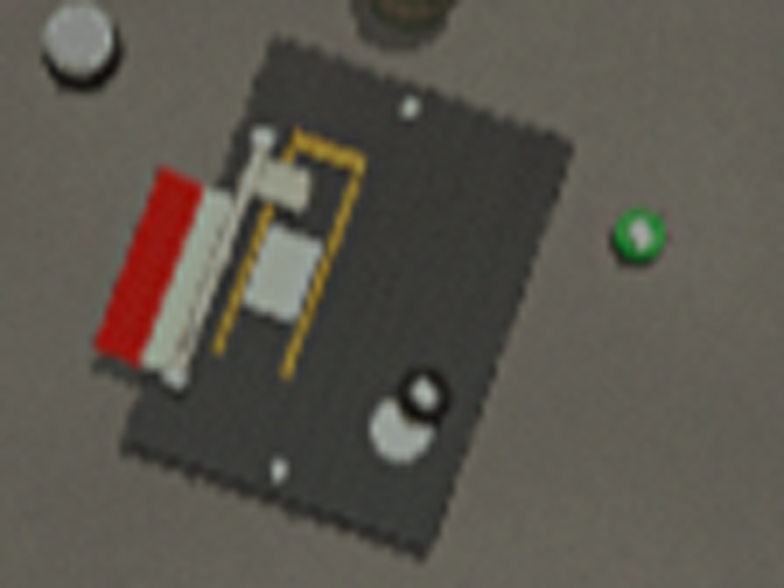

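View pics/sc.png

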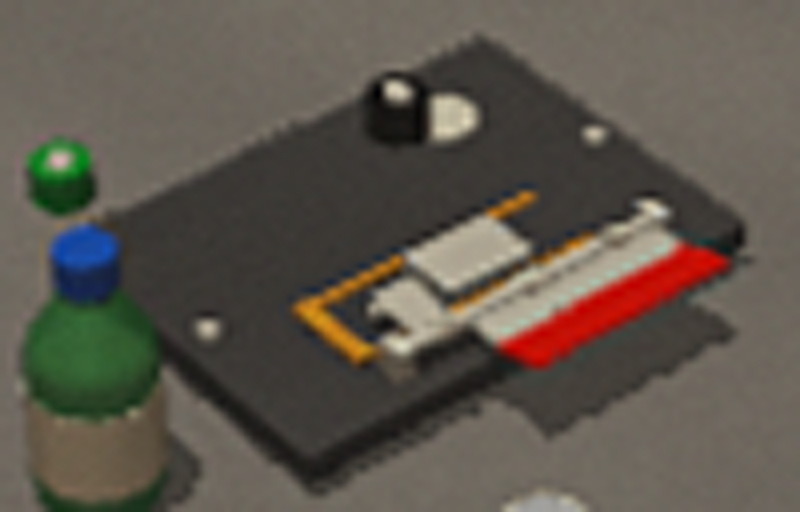

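The top crop shows the deck corners at (270,38), (573,148), (425,558) and (122,445). The coupon spans about (262,225)–(322,242)–(293,320)–(243,303). In the scene crop the deck corners are at (480,35), (742,222) and (310,460), and the jaw is ahead of the coupon. I'll fit the holder pose from both views.

```bash
python3 - <<'E'
import pickle,numpy as np
from scipy.optimize import least_squares
from h import *
from workcell import env
d=pickle.load(open("c0.pkl","rb"))
P={"top":[((270,38),(70,45,22)),((573,148),(70,-110,22)),((425,556),(-140,-110,22)),((122,445),(-140,45,22)),((217,352),(-85,16.7,24)),((288,377),(-85,-16.7,24))],
"scene":[((480,35),(-140,-110,22)),((742,222),(-140,45,22)),((310,462),(70,45,22)),((534,193),(-85,-16.2,24))]}
off={"top":(7,190,152),"scene":(8,216,160)}
def px(n,p):
    s,a,b=off[n]; return (p[0]+.5)/s-.5+a,(p[1]+.5)/s-.5+b
def W(q,p):
    c,s=np.cos(q[2]),np.sin(q[2]); p=np.array(p)/1e3
    return np.array([q[0]+c*p[0]-s*p[1],q[1]+s*p[0]+c*p[1],p[2]])
for cams in(("top",),("scene",),("top","scene")):
    f=lambda q:np.concatenate([proj(d[n],W(q,h))[0]-px(n,p) for n in cams for p,h in P[n]])
    r=least_squares(f,[.5,.1,-.35]); print(cams,r.x,np.round(r.fun,1))
q=r.x;R=np.array([[np.cos(q[2]),np.sin(q[2])],[-np.sin(q[2]),np.cos(q[2])]])
def H(n,p,z): return np.round(1e3*R@(ray(d[n],*px(n,p),z)[:2]-q[:2]),1)
for p in [(265,224),(324,240),(296,322),(243,303)]: print("coupon top",H("top",p,.030))
for p in [(405,255),(480,213),(531,245),(455,292)]: print("coupon scene",H("scene",p,.030))
for p in [(165,167),(205,187),(138,366),(95,347)]: print("tail",H("top",p,.035))
print("black",H("top",(425,392),.04)); print("loupe",H("top",(80,42),.033))
np.save("hold.npy",q)
o=env.get_obs(); t=W(q,(-84,30,80))
print("target TCP",t, "delta tool mm",1e3*o["orientation"].T@(t-o["eef_pos"]),"yaw turn",np.arctan2(o["orientation"][1,0],o["orientation"][0,0])-q[2])
E
```

```text
('top',) [ 0.57162934  0.03799797 -0.34934731] [ 0.4 -0.2  0.4 -0.5  0.5 -0.  -0.3 -0.1 -0.1  0.5 -0.8  0.3]
('scene',) [ 0.57486772  0.03853586 -0.33355556] [-0.  -0.   0.6 -0.2 -0.1 -0.1 -0.5  0.4]
('top', 'scene') [ 0.57257396  0.03786702 -0.34388063] [ 0.3 -0.4  0.4 -1.   0.8 -0.4 -0.1 -0.3  0.   0.3 -0.6  0.   0.7 -0.4
  1.  -0.4 -0.1 -0.8 -0.1  0. ]
coupon top [-19.5  16.1]
coupon top [-17.4 -12.9]
coupon top [-58.9 -13.7]
coupon top [-58.8  13. ]
coupon scene [-19.3 -12.3]
coupon scene [-56.7 -14. ]
coupon scene [-59.2  12.4]
coupon scene [-20.1  15.7]
tail [-10.4  69.8]
tail [-13.1  48.6]
tail [-104.3   48.9]
tail [-102.6   71.1]
black [-71.2 -82.5]
loupe [ 33.5 129.4]
target TCP [0.50360617 0.09443064 0.08      ] delta tool mm [ 511.40918233 -544.59493502  136.67420662] yaw turn 0.5866939348398961
```

Request:
{"op": "apply_moves", "data": {
  "steps": [
    [47, [519, -540, 70], [0, 0, 0.588]],
    [47, [519, -540, 70], [0, 0, 0.588]],
    [47, [519, -540, 70], [0, 0, 0.588]],
    [47, [519, -540, 70], [0, 0, 0.588]],
    [47, [519, -540, 70], [0, 0, 0.588]],
    [47, [519, -540, 70], [0, 0, 0.588]],
    [47, [519, -540, 70], [0, 0, 0.588]],
    [47, [519, -540, 70], [0, 0, 0.588]],
    [47, [519, -540, 70], [0, 0, 0.588]],
    [47, [519, -540, 70], [0, 0, 0.588]],
    [47, [519, -540, 70], [0, 0, 0.588]],
    [47, [519, -540, 70], [0, 0, 0.588]]
  ]
}}

```text
time_s: 1.3
eef_pos: [0.4368, -0.0387, 0.1604]
orientation: [[0.941, -0.338, 0.0], [-0.338, -0.941, -0.0], [0.0, 0.0, -1.0]]
force: [0.5, 0.3, 0.2]
width: 0.5
grasp_force: 0.0
```

Request:
{"op": "apply_moves", "data": {
  "steps": [
    [47, [27, -148, 40], [0, 0, 0]],
    [47, [27, -148, 40], [0, 0, 0]],
    [47, [27, -148, 40], [0, 0, 0]],
    [47, [27, -148, 40], [0, 0, 0]],
    [47, [27, -148, 40], [0, 0, 0]],
    [47, [27, -148, 40], [0, 0, 0]]
  ]
}}

```text
time_s: 1.9
eef_pos: [0.5112, 0.0886, 0.1205]
orientation: [[0.941, -0.339, -0.001], [-0.339, -0.941, -0.001], [-0.001, 0.001, -1.0]]
force: [0.2, 0.5, 0.4]
width: 0.503
grasp_force: 0.0
```

```bash
cat > st.py <<'E'
import numpy as np
from workcell import env
q=np.load("hold.npy"); q[2]=-.345
o=env.get_obs(); c,s=np.cos(q[2]),np.sin(q[2]); v=o["eef_pos"][:2]-q[:2]
print("holder xy",1e3*np.array([c*v[0]+s*v[1],-s*v[0]+c*v[1]]),"tip z",1e3*(o["eef_pos"][2]-.011),"w",94*o["width"],"F",o["force"],"yaw",np.arctan2(*o["orientation"][[1,0],0]),o["time_s"], o["orientation"][:,2])
E
python3 st.py; python3 - <<'E'
from workcell import eyes
import cv2
c=eyes.camera("top")["color"][130:236,180:302,::-1]; s=eyes.camera("scene")["color"][150:230,216:316,::-1]
import numpy as np
a=cv2.resize(c,None,fx=3.3,fy=5.6/5.6*3.3,interpolation=cv2.INTER_CUBIC); b=cv2.resize(s,None,fx=4,fy=4,interpolation=cv2.INTER_CUBIC)
h=max(a.shape[0],b.shape[0]); f=lambda m:np.vstack([m,np.zeros((h-len(m),m.shape[1],3),np.uint8)])
m=np.hstack([f(a),f(b)])[:, :810]; cv2.imwrite("pics/p1.png",m[:,:800])
E
```

```text
holder xy [-74.90035821  26.97142622] tip z 109.49398760270076 w 47.27196807488354 F [0.18934313 0.5042896  0.35217137] yaw -0.34553512095100547 1.9 [-9.81620971e-04 -5.85933897e-04 -9.99999347e-01]
```

View pics/p1.png

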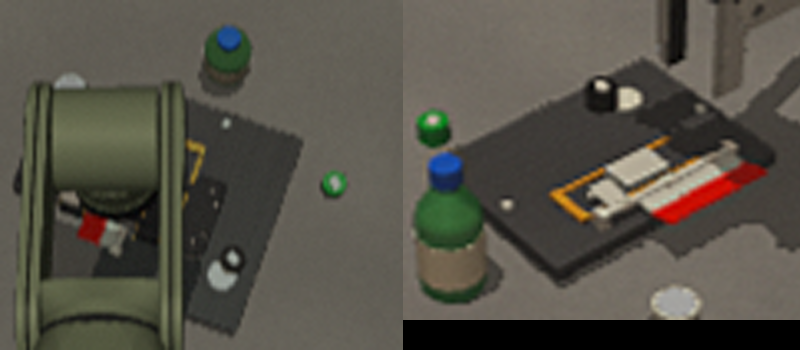

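The picture shows the fingers over the deck, near (670,60) and (728,95) in the scene half, with nothing disturbed. I'll descend to just above the pad and check.

Request:
{"op": "apply_moves", "data": {
  "steps": [
    [47.5, [0, -3, 45], [0, 0, 0]],
    [47.5, [0, -3, 65], [0, 0, 0]],
    [47.5, [0, -3, 65], [0, 0, 0]],
    [47.5, [0, -3, 65], [0, 0, 0]]
  ]
}}

```text
time_s: 2.4
eef_pos: [0.513, 0.0911, 0.0564]
orientation: [[0.94, -0.34, 0.001], [-0.34, -0.94, -0.0], [0.001, -0.0, -1.0]]
force: [1.4, -0.1, -0.3]
width: 0.503
grasp_force: 0.0
```

```bash
python3 st.py; python3 - <<'E'
from workcell import eyes
import cv2,pickle
c=eyes.camera("scene"); pickle.dump(c,open("c2.pkl","wb"))
cv2.imwrite("pics/p2.png",cv2.resize(c["color"][145:215,236:326,::-1],None,fx=8,fy=8,interpolation=cv2.INTER_CUBIC))
import numpy as np
from h import proj
q=np.load("hold.npy");q[2]=-.345;C,S=np.cos(q[2]),np.sin(q[2])
for p in [(-67,36.25-30,45),(-67,-6.25,45),(-67,66.25,45),(-67,53.75,45),(-83,66.25,45)]:
    p=np.array(p)/1e3; u=proj(c,[q[0]+C*p[0]-S*p[1],q[1]+S*p[0]+C*p[1],p[2]])[0]; print(p,np.round((u-[236,145]+.5)*8))
E
```

```text
holder xy [-74.04039426  30.00663104] tip z 45.37251227409919 w 47.249232361104205 F [ 1.40470159 -0.09709502 -0.29843367] yaw -0.3469506027073902 2.4 [ 5.44356943e-04 -7.78562680e-05 -9.99999849e-01]
[-0.067    0.00625  0.045  ] [378. 318.]
[-0.067   -0.00625  0.045  ] [356. 301.]
[-0.067    0.06625  0.045  ] [486. 398.]
[-0.067    0.05375  0.045  ] [463. 381.]
[-0.083    0.06625  0.045  ] [519. 381.]
```

View pics/p2.png

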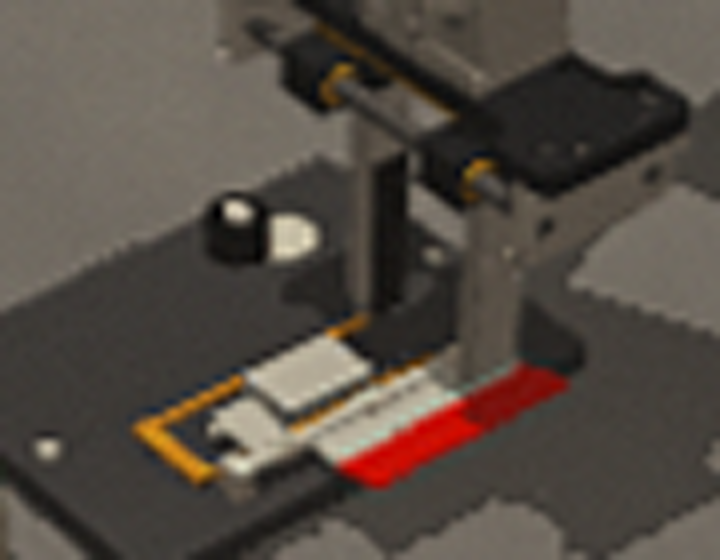

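Fingertips appear at about (486,392) for A, over the red pad, and (360,308) for B, in the channel behind the coupon. Both agree with the prediction, so I'll press the tail.

Request:
{"op": "apply_moves", "data": {
  "steps": [
    [47.5, [0, 0, 8], [0, 0, 0]],
    [47.5, [0, 0, 12], [0, 0, 0]],
    [47.5, [0, 0, 16], [0, 0, 0]],
    [47.5, [0, 0, 20], [0, 0, 0]],
    [47.5, [0, 0, 20], [0, 0, 0]],
    [47.5, [0, 0, 20], [0, 0, 0]]
  ]
}}

```text
time_s: 3.05
eef_pos: [0.5139, 0.0915, 0.0369]
orientation: [[0.941, -0.338, 0.002], [-0.338, -0.941, -0.001], [0.002, 0.001, -1.0]]
force: [-0.9, -2.7, 8.5]
width: 0.507
grasp_force: 3.9
```

```bash
python3 st.py
```

```text
holder xy [-73.31976619  30.65471242] tip z 25.889459058841044 w 47.6583755083771 F [-0.85607714 -2.67304114  8.4557269 ] yaw -0.34467411719607494 3.05 [ 0.001748   -0.00137239 -0.99999753]
```

Request:
{"op": "apply_moves", "data": {
  "steps": [
    [47.5, [3, 0, 0.3], [0, 0, 0]],
    [47.5, [6, 0, 0.3], [0, 0, 0]],
    [47.5, [9, 0, 0.3], [0, 0, 0]],
    [47.5, [12, 0, 0.3], [0, 0, 0]],
    [47.5, [15, 0, 0.3], [0, 0, 0]],
    [47.5, [18, 0, 0.3], [0, 0, 0]],
    [47.5, [21, 0, 0.3], [0, 0, 0]],
    [47.5, [24, 0, 0.3], [0, 0, 0]],
    [47.5, [27, 0, 0.3], [0, 0, 0]],
    [47.5, [30, 0, 0.3], [0, 0, 0]],
    [47.5, [30, 0, 0.3], [0, 0, 0]]
  ]
}}

```text
time_s: 4.15
eef_pos: [0.5375, 0.0833, 0.0355]
orientation: [[0.941, -0.338, -0.008], [-0.338, -0.941, 0.002], [-0.008, 0.001, -1.0]]
force: [-9.1, 2.0, 12.0]
width: 0.507
grasp_force: 6.0
```

```bash
python3 st.py;  python3 - <<'E'
from workcell import eyes
import cv2
c=eyes.camera("scene")
cv2.imwrite("pics/p3.png",cv2.resize(c["color"][145:215,236:326,::-1],None,fx=8,fy=8,interpolation=cv2.INTER_CUBIC))
E
```

```text
holder xy [-48.36966869  30.93410967] tip z 24.52513164858189 w 47.68008694973649 F [-9.11076181  2.04348628 11.95331723] yaw -0.3442948480022331 4.15 [-0.00834388  0.00181704 -0.99996354]
```

View pics/p3.png

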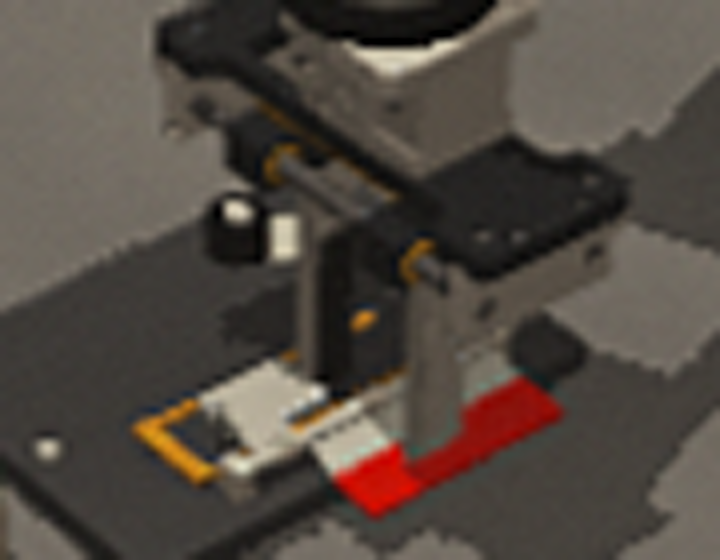

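The coupon is now partly under the raised jaw, with its front at about (200,400). The tip is sitting slightly low and friction on the tail is high, so I'll ease up a little and carry on.

Request:
{"op": "apply_moves", "data": {
  "steps": [
    [47.5, [0, 0, -0.8], [0, 0, 0]],
    [47.5, [2, 0, -0.8], [0, 0, 0]],
    [47.5, [4, 0, -0.8], [0, 0, 0]],
    [47.5, [6, 0, -0.8], [0, 0, 0]],
    [47.5, [6, 0, -0.8], [0, 0, 0]]
  ]
}}

```text
time_s: 4.7
eef_pos: [0.5441, 0.081, 0.0361]
orientation: [[0.941, -0.338, -0.006], [-0.338, -0.941, 0.001], [-0.006, 0.001, -1.0]]
force: [-5.2, 1.4, 7.7]
width: 0.507
grasp_force: 3.9
```

```bash
python3 st.py
```

```text
holder xy [-41.33437075  30.97102869] tip z 25.073312079392913 w 47.65095975041141 F [-5.16874088  1.38652737  7.68393645] yaw -0.34454713308085544 4.7 [-0.00599323  0.00136622 -0.99998111]
```

Request:
{"op": "apply_moves", "data": {
  "steps": [
    [47.5, [2, 0, -0.2], [0, 0, 0]],
    [47.5, [4, 0, -0.2], [0, 0, 0]],
    [47.5, [6, 0, -0.2], [0, 0, 0]],
    [47.5, [8, 0, -0.2], [0, 0, 0]],
    [47.5, [10, 0, -0.2], [0, 0, 0]],
    [47.5, [10, 0, -0.2], [0, 0, 0]]
  ]
}}

```text
time_s: 5.3
eef_pos: [0.5536, 0.0776, 0.0362]
orientation: [[0.941, -0.338, -0.006], [-0.338, -0.941, 0.001], [-0.006, 0.001, -1.0]]
force: [-6.3, 2.2, 8.0]
width: 0.505
grasp_force: 3.8
```

```bash
python3 st.py
```

```text
holder xy [-31.2427983   30.95851814] tip z 25.243176740304307 w 47.45129336967316 F [-6.30446324  2.23700652  7.95982164] yaw -0.3445711315940552 5.3 [-0.00588528  0.00134694 -0.99998177]
```

Now the last millimetres, slowly, watching for the stop.

Request:
{"op": "apply_moves", "data": {
  "steps": [
    [47.5, [1, 0, 0], [0, 0, 0]],
    [47.5, [2, 0, 0], [0, 0, 0]],
    [47.5, [2, 0, 0], [0, 0, 0]]
  ]
}}

```text
time_s: 5.6
eef_pos: [0.5542, 0.0773, 0.0361]
orientation: [[0.941, -0.338, -0.009], [-0.338, -0.941, 0.002], [-0.009, 0.001, -1.0]]
force: [-9.1, 1.6, 9.6]
width: 0.505
grasp_force: 5.3
```

Request:
{"op": "apply_moves", "data": {
  "steps": [
    [47.5, [1, 0, 0], [0, 0, 0]],
    [47.5, [2, 0, 0], [0, 0, 0]],
    [47.5, [2, 0, 0], [0, 0, 0]]
  ]
}}

```text
time_s: 5.9
eef_pos: [0.5545, 0.0772, 0.036]
orientation: [[0.941, -0.338, -0.012], [-0.338, -0.941, 0.003], [-0.013, 0.001, -1.0]]
force: [-12.7, 4.0, 13.4]
width: 0.506
grasp_force: 7.4
```

```bash
python3 st.py
```

```text
holder xy [-30.31723738  30.8633515 ] tip z 24.993538871980384 w 47.54001199092666 F [-12.69633317   3.98519204  13.39843727] yaw -0.34515269482679123 5.9 [-0.01232969  0.00287584 -0.99991985]
```

```bash
python3 - <<'E'
from workcell import eyes
import cv2,numpy as np
from h import proj
c=eyes.camera("scene")
cv2.imwrite("pics/p4.png",cv2.resize(c["color"][175:210,240:295,::-1],None,fx=14,fy=14,interpolation=cv2.INTER_CUBIC))
q=np.load("hold.npy");q[2]=-.345;C,S=np.cos(q[2]),np.sin(q[2])
for p in [(20,-14,30),(20,14,30),(-20,-14,30),(-20,14,30),(18,-14,30),(20,-17,27),(20,17,27),(20,-14,22)]:
    r=np.array(p)/1e3; u=proj(c,[q[0]+C*r[0]-S*r[1],q[1]+S*r[0]+C*r[1],r[2]])[0]; print(p,np.round((u-[240,175]+.5)*14))
E
```

```text
(20, -14, 30) [222. 308.]
(20, 14, 30) [305. 376.]
(-20, -14, 30) [372. 232.]
(-20, 14, 30) [456. 298.]
(18, -14, 30) [229. 304.]
(20, -17, 27) [213. 312.]
(20, 17, 27) [314. 395.]
(20, -14, 22) [222. 338.]
```

View pics/p4.png

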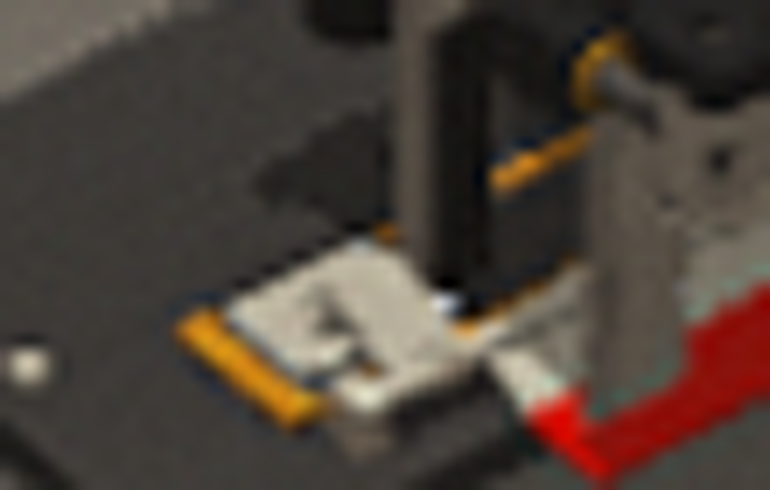

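The coupon's front edge, at about (225,310), meets the brass stop with no gap, as predicted for home. I'll back off with the tail still down, then let the tail up.

Request:
{"op": "apply_moves", "data": {
  "steps": [
    [47.5, [-3, 0, 0], [0, 0, 0]],
    [47.5, [-6, 0, 0], [0, 0, 0]],
    [47.5, [-9, 0, 0], [0, 0, 0]],
    [47.5, [-12, 0, 0], [0, 0, 0]],
    [47.5, [-12, 0, 0], [0, 0, 0]]
  ]
}}

```text
time_s: 6.45
eef_pos: [0.5528, 0.0788, 0.0389]
orientation: [[0.941, -0.338, 0.009], [-0.338, -0.941, -0.001], [0.009, -0.002, -1.0]]
force: [2.8, -1.6, 4.8]
width: 0.505
grasp_force: 2.8
```

```bash
python3 st.py
```

```text
holder xy [-32.49729449  31.84804121] tip z 27.89262713090669 w 47.48438157040677 F [ 2.77287991 -1.59466221  4.79143613] yaw -0.34518249997858946 6.45 [ 0.00912343 -0.00100077 -0.99995788]
```

Request:
{"op": "apply_moves", "data": {
  "steps": [
    [47.5, [-13, 0, -2], [0, 0, 0]],
    [47.5, [-14, 0, -4], [0, 0, 0]],
    [47.5, [-14, 0, -6], [0, 0, 0]],
    [47.5, [-14, 0, -8], [0, 0, 0]],
    [47.5, [-14, 0, -12], [0, 0, 0]],
    [47.5, [-14, 0, -25], [0, 0, 0]],
    [47.5, [-14, 0, -60], [0, 0, 0]],
    [47.5, [-14, 0, -105], [0, 0, 0]],
    [47.5, [-14, 0, -150], [0, 0, 0]],
    [47.5, [-14, 0, -150], [0, 0, 0]],
    [47.5, [-14, 0, -150], [0, 0, 0]]
  ]
}}

```text
time_s: 7.55
eef_pos: [0.5367, 0.084, 0.1888]
orientation: [[0.941, -0.338, 0.004], [-0.338, -0.941, -0.0], [0.004, -0.001, -1.0]]
force: [0.2, -0.4, -0.6]
width: 0.51
grasp_force: 0.0
```

```bash
python3 st.py; python3 - <<'E'
from workcell import eyes
import cv2
c=eyes.camera("scene")
cv2.imwrite("pics/p5.png",cv2.resize(c["color"][155:225,216:316,::-1],None,fx=8,fy=8,interpolation=cv2.INTER_CUBIC))
E
```

```text
holder xy [-49.35272707  31.32071632] tip z 177.82044390795542 w 47.943135457643095 F [ 0.22562105 -0.38186003 -0.63708359] yaw -0.3452166568396869 7.55 [ 4.48892366e-03 -2.06192676e-05 -9.99989925e-01]
```

View pics/p5.png

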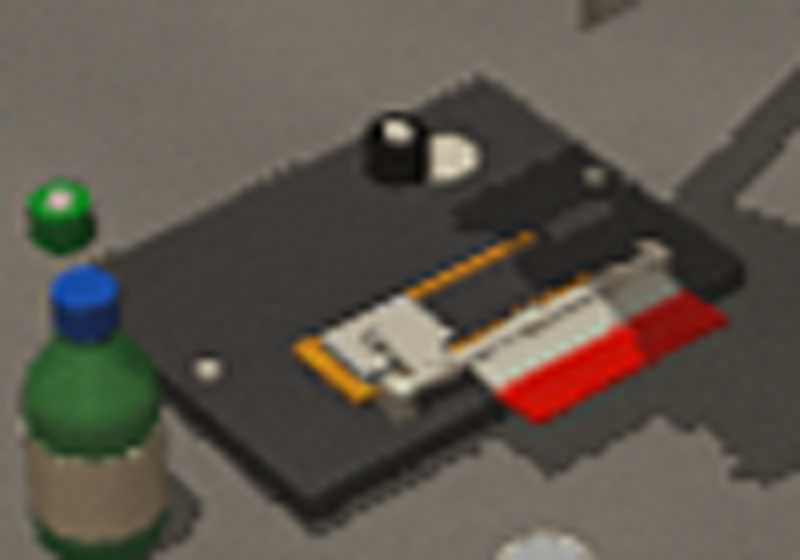

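The coupon sits against the brass stop, with its front edge at (322,340), and the jaw has closed on it. The mounts and the bottle have not moved, and the arm is clear.

```bash
python3 -c "
from workcell import env; print(env.sign_off())"
```

```text
the job is handed in; nothing more can be done
None
```

The coupon is home against the end stop with the clip closed on it, as the last picture shows; the arm is clear, and I handed the job in at about 7.6 s (no verdict was returned).

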